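# Stow the graded sorting tubs, nested, under the dock's hold-down lip

## Robot

A 7-joint arm with a two-finger parallel gripper is mounted at the origin on a cart in front of the work surface, level with it; the furniture and walls round the work are solid. World frame = base frame: x ahead of the robot, y to its left, z up, the work surface at z = 0. Lengths are in mm, angles in rad, forces in N, time in s.
With the tool pointing down it reaches from about 400 to 875 mm from the base axis. Payload 4.4 kg.
Tool frame: the origin (TCP) lies midway between the tips of the shut fingers; the grasp point (between the pads) lies ctrl.grip_depth behind it (ctrl.grip_depth is the distance from the TCP to the grasp point, in mm); z points along the fingers, y is the line along which they close (so a half turn about z gives the same grasp; the last joint's range is limited). The gripper opens to 85 mm and grips with 20 to 120 N. Pads are 22 mm wide; open, the fingers measure 114 mm over their backs; the gripper's body (76 mm by 85 mm) begins 54 mm behind the grasp point. The pads swing forward as they close: fully open they stand 13 mm farther back than shut.
Start: joints at [1.272, 0.628, 0.038, 1.517, -0.027, 0.996, -0.02], TCP at [149.984, -632.473, 231.313] pointing down, gripper open.
Joint ranges: [-3.06, 3.06], [-0.37, 2.12], [-1.25, 1.32], [0.18, 2.47], [-1.1, 4.24], [0.23, 1.98], [-2.94, 2.94]. Speed limits (rad/s): [2.57, 2.57, 3.14, 3.14, 3.14, 3.14, 3.14].

## Interface

Orientations are given as [roll, pitch, yaw] about the fixed x, y, z axes, in that order (R = Rz(yaw) Ry(pitch) Rx(roll)).
In Python, from cell import ctrl gives the robot as it stands.
- The arm moves only by the tool carry_out, never from a script. Its argument "deltas" is one flat list of numbers, 7 for each row, row after row: the turn, a rotation vector about the tool's x, y, z in degrees, then the shift along the tool's x, y, z in m, then the closure, from -1 (fully open) to 1 (shut). In form: [wx, wy, wz, dx, dy, dz, claw, wx, wy, wz, dx, dy, dz, claw, ...]. A call has 1 to 12 rows; each row shifts and turns the commanded pose from where the row before left it, along the tool's axes as they then stand; what a row does not reach is not made up. A row lasts 1/8 s, in which the tool goes at most 62.5 mm and 10.7 degrees, less where a joint would pass 70% of its speed; a pose out of reach is approached as far as the arm can. A call with a gripper value outside its range is refused whole. The fingers move at their own pace and stop on an object; the grip force is fixed at half the most. Time passes only in rows, so rows that do not move let the fingers close. It gives the time, the measured TCP pose, the force, the opening and the grip force at its end, in the units of the state.
- ctrl.read_state(): the state, without advancing time (a new reading comes with each control period).
- ctrl.get_image(name): name is "scene" or "top"; returns the picture (420x560x3 uint8, red, green, blue); there is no depth.
- ctrl.calibration(name): a dict with "mtx" (3x3 intrinsics, pixels), "R" (3x3) and "t" (3): a world point X has camera coordinates R X + t. Camera axes: x right, y down, z forward; pixel columns grow to the right and rows downward; lengths in mm; the calibration is good to about 2 mm. A picture is of the moment at which its call begins. calibration takes no time and is no camera call.
- ctrl.finish_job(): hands the job in; it is judged then, once.
The state is a dict: "clock": time; "qpos": joint angles; "qd": joint speeds; "tau": joint torques, N m; "eef_pos": TCP position; "tool_rot": TCP orientation; "force": force on the tool from outside, world axes, zero at the start; "torque": the same for the moment, N m; "width": finger opening in mm; "gripper_force": force on a finger pad.
Only numpy, scipy, OpenCV 4.12 (cv2) and the standard library are available. Lean on these libraries where they do the work, as an engineer would, in place of code of your own. Each camera call takes 0.05 s, during which the arm holds its last target. There are 200 camera calls.

## Task

Put the three sorting tubs away in the grey dock that is screwed to the worktop: hook the far end flange of the large orange tub under the dock's hold-down lip and level the tub until it lies flat behind the front stop. The yellow tub belongs upright in the orange one and the white one upright in the yellow, each fully home on the floor of the one outside it. Leave the other things on the worktop where they are.

Things in the scene. Friction and masses are not known exactly. Their poses are not given: they have to be found in the camera images.
- dock: Grey sheet-metal dock screwed to the worktop, 142 (x) x 100 (y) x 46 mm high. Origin: centre of its underside; x to the end with the hold-down lip (away from the robot), z up. The orange tub ends flat at its centre, long along x, underside on a rubber pad at z=6. It then has 2 mm of play to each end, 3 or more to each side, 3 between flange and lip, so it cannot go straight down.
- dock_lip (a point): Middle of the lip's lower front edge, at x=51, y=0, z=43 mm in the dock's frame. The lip is 86 wide, 3 thick, folded from the back wall (inner face x=63). Cheeks beside it: x 45 to 65, inner faces y=+-40, 45 high. Tilted 10 to 20 deg, far end low, the orange tub's far flange slides under the lip; then the tub levels.
- dock_stop (a point): Middle of the top edge of the front stop, inner side, at x=-51, y=0, z=20 mm in the dock's frame. The stop is 80 wide and flared: its inner face slopes to x=-46.5 at z=6. Corner guides run from it to x=-29 (inner faces y=+-37, tops z=18). Between x=-29 and 45 the dock's sides are open for fingers, the base there 4 to 6 high.
- pan_large: Large orange tub, mm: 68 wide (y), 34 high, 88 long at the bottom, 98 at the top, 122 over two flat end flanges (12 each, level with the rim, rolled tips 4 thick). Origin: centre of underside; x along its length, z up; same turned end for end. Long sides upright, parallel; end walls lean out 8.4 deg. Walls 2.5, floor 3. 0.08 to 0.16 kg. Grasp across the 68.
- pan_middle: Middle yellow tub, mm: 58 wide (y), 58 high, 77 long at the bottom, 94 at the top. Fits the large tub with 2.5 all round; home, its rim is 27 over the large one's. Origin: centre of underside; x along its length, z up; same turned end for end. Long sides upright, parallel; end walls lean out 8.4 deg. Walls 2.5, floor 3. 0.07 to 0.15 kg. Grasp across the 58, high.
- pan_small: Small white tub, mm: 48 wide (y), 82 high, 66 long at the bottom, 90 at the top. Fits the middle tub with 2.5 all round; home, its rim is 27 over the middle one's. Origin: centre of underside; x along its length, z up; same turned end for end. Long sides upright, parallel; end walls lean out 8.4 deg. Walls 2.5, floor 3. 0.06 to 0.13 kg. Grasp across the 48, high.
- magnifier_lamp: Obstacle, fixed: white magnifier lamp; x away from the robot, y left, turned -0.26 rad. In its frame, mm: low round base and upright stem (17 thick, to z=165) at about x=4, y=80; from there the neck leads to a ring head at x -54 to 54, y -104 to 11, z 234 to 301. Origin on the worktop, under the head's rim. Keep the gripper off it: pass on the robot's side.
- paint_jar_navy: bystander: paint jar with navy cap, 30 across, 39 high (mm); leave alone. Origin: centre of its underside.
- parts_case: bystander: flat pale parts case, 62x87x26 (mm); leave alone. Origin: centre of its underside.
- glue_bottle: bystander: white glue bottle with red tip, 35 across, 84 high (mm); leave alone. Origin: centre of its underside.
- thinner_bottle: bystander: pale bottle with blue cap, 38 across, 90 high (mm); leave alone. Origin: centre of its underside.

How it is judged (in metres and radians):
At the end, for the whole second after the job is handed in: Orange tub level in the dock (underside 3-9 mm over the dock's, within 7 mm of its centre in x and y); yellow on orange's floor, white on yellow's (underside 1-6.5 mm over the outer tub's, centred to 6 mm); each within 0.05 rad of upright and 0.15 rad of the outer one's long axis; at rest (x of pan_large in the frame of dock between -0.007 and 0.007 m and y of pan_large in the frame of dock between -0.007 and 0.007 m and z of pan_large in the frame of dock between 0.003 and 0.009 m and angle between each of pan_large, pan_middle, pan_small's own z axis and vertical below 0.05 rad and angle between the x axis of pan_large and the x axis of dock, either way round below 0.15 rad and linear speed of each of pan_large, pan_middle, pan_small below 0.02 m/s and x of pan_middle in the frame of pan_large between -0.006 and 0.006 m and y of pan_middle in the frame of pan_large between -0.006 and 0.006 m and z of pan_middle in the frame of pan_large between 0.001 and 0.0065 m and angle between the x axis of pan_middle and the x axis of pan_large, either way round below 0.15 rad and x of pan_small in the frame of pan_middle between -0.006 and 0.006 m and y of pan_small in the frame of pan_middle between -0.006 and 0.006 m and z of pan_small in the frame of pan_middle between 0.001 and 0.0065 m and angle between the x axis of pan_small and the x axis of pan_middle, either way round below 0.15 rad); the robot touches nothing.
It fails at once if A bystander is pushed more than 30 mm from its place (distance of any of paint_jar_navy, parts_case, glue_bottle, thinner_bottle from where it was at the start of the episode above 0.03 m).
It also fails if it takes over 69 s, if anything falls off the work surface, if the arm or the gripper's body presses on something with over 40 N, if the wrist force passes 120 N, or if a joint passes its speed limit or range.

## Working session

There is one attempt and no reset: what is moved stays moved. The work goes in short steps, Python scripts to look and compute and a tool call to move; the robot and the scene stay as the last step left them, time stands still between calls to the robot, and variables do not carry over. Pictures are saved under pics/ and viewed, at most 10 in all, crops included, and the job is handed in when it is done.

Besides the shell and the picture viewer there is one more tool, called by a JSON object that holds its "fn" and its "kwargs", one argument or row to a line. carry_out: Moves the arm, as the interface text tells. Its arguments: {"type":"object","properties":{"deltas":{"type":"array"}},"required":["deltas"]}

```bash
mkdir -p pics; ls
python3 - <<'E'
from cell import ctrl
import cv2
for n in("scene","top"):
    im=ctrl.get_image(n); cv2.imwrite(f"pics/{n}0.png",cv2.resize(im[:,:,::-1],(800,600),interpolation=cv2.INTER_CUBIC))
    c=ctrl.calibration(n); print(n,c['mtx'].round(1).tolist(),c['R'].round(3).tolist(),c['t'].round(1).tolist())
s=ctrl.read_state(); print(s, ctrl.grip_depth)
E
```

```text
pics
scene [[401.0, 0.0, 275.2], [0.0, 401.0, 208.7], [0.0, 0.0, 1.0]] [[0.731, -0.682, 0.01], [-0.356, -0.393, -0.848], [0.583, 0.616, -0.53]] [-415.3, 251.1, 661.2]
top [[488.9, 0.0, 273.4], [0.0, 488.9, 211.3], [0.0, 0.0, 1.0]] [[-0.015, -1.0, 0.003], [-0.972, 0.014, -0.233], [0.233, -0.006, -0.972]] [-25.3, 543.4, 1217.6]
{'clock': 0.1, 'qpos': array([ 1.27217045,  0.62925163,  0.03843035,  1.51823386, -0.02698   ,
        0.99631122, -0.02000171]), 'qd': array([ 0.00100241, -0.0022883 ,  0.00159612, -0.00085551, -0.00078044,
        0.0006702 , -0.00134736]), 'tau': array([ 3.05825612e-03, -5.64536297e+01,  1.23046562e+00, -1.93973762e+01,
        1.12547656e-02,  5.44396884e-03,  5.16266368e-06]), 'eef_pos': array([ 149.88052593, -631.92358107,  230.49300761]), 'tool_rot': array([-3.13990633e+00,  2.44977798e-05,  2.32847494e-01]), 'force': array([ 0.72088413,  0.07960261, -0.05799644]), 'torque': array([ 0.00469643,  0.0046295 , -0.03620092]), 'gripper_force': 0.0, 'width': 85.1802888411034} 18.700000000000003
```

View pics/scene0.png

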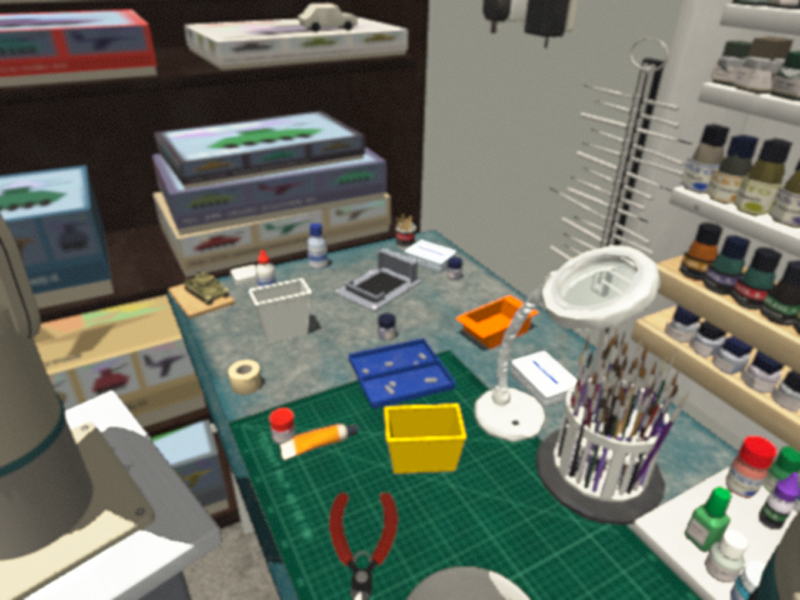

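View pics/top0.png

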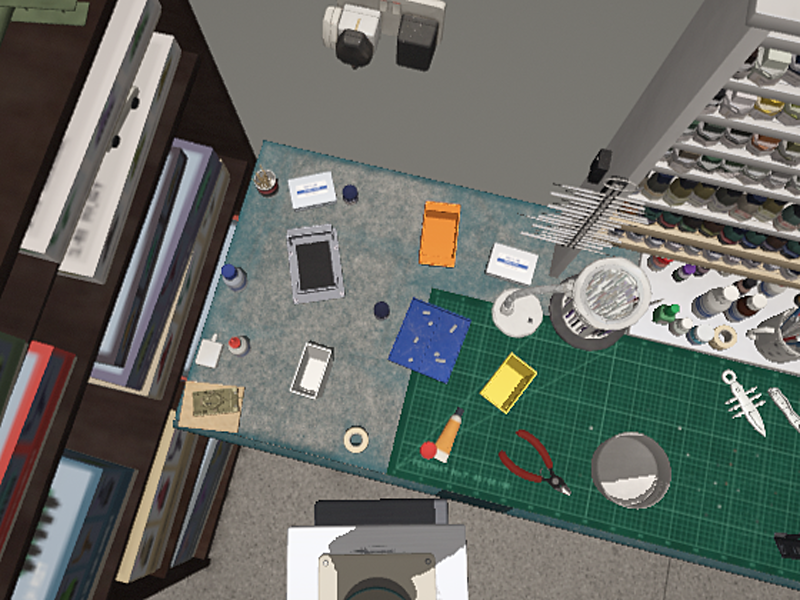

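The scene and top pictures show the dock at about (316,264) in the 800-wide top view, orange at (440,235), yellow at (510,382) and white at (312,370). The lamp stands between yellow and the right side.

```bash
cat > h.py <<'E'
import numpy as np, cv2
from cell import ctrl
C={n:ctrl.calibration(n) for n in("scene","top")}
def proj(n,P):
    c=C[n]; q=np.asarray(P,float)@c['R'].T+c['t']; q=q@c['mtx'].T; return q[:,:2]/q[:,2:]
def back(n,uv,z):
    c=C[n]; uv=np.atleast_2d(uv); r=np.c_[uv,np.ones(len(uv))]@np.linalg.inv(c['mtx']).T@c['R']
    o=-c['R'].T@c['t']; return o+r*((z-o[2])/r[:,2])[:,None]
def place(P,x,y,a,z=0):
    P=np.asarray(P,float); c,s=np.cos(a),np.sin(a)
    return np.c_[x+c*P[:,0]-s*P[:,1],y+s*P[:,0]+c*P[:,1],z+P[:,2]]
def rect(l,w,z): return [(sx*l/2,sy*w/2,z) for sx,sy in((1,1),(1,-1),(-1,-1),(-1,1))]
TUB=dict(orange=rect(88,68,0)+rect(122,68,34),yellow=rect(77,58,0)+rect(94,58,58),white=rect(66,48,0)+rect(90,48,82))
E
cat > m.py <<'E'
from h import *
from scipy.optimize import minimize
im={n:ctrl.get_image(n) for n in C}
for n in C: np.save(f"pics/{n}.npy",im[n])
S=4
hsv={n:cv2.cvtColor(cv2.resize(im[n],None,fx=S,fy=S,interpolation=cv2.INTER_CUBIC),cv2.COLOR_RGB2HSV) for n in C}
def mask(n,lo,hi,c,r):
    m=cv2.inRange(hsv[n],lo,hi); k=np.zeros_like(m); cv2.circle(k,tuple(int(v*S) for v in c),r*S,255,-1); return m&k
def sil(n,P):
    h=cv2.convexHull(proj(n,P).astype(np.float32)).reshape(-1,2); m=np.zeros((420*S,560*S),np.uint8)
    cv2.fillPoly(m,[np.round(((h+.5)*S-.5)*16).astype(np.int32)],255,shift=4); return m
for name,lo,hi,cs,p0 in (("orange",(5,170,90),(17,255,255),dict(top=(308,164)),0.),("yellow",(20,150,60),(34,255,255),dict(top=(357,267),scene=(297,306)),-.6)):
    for cams in [[k] for k in cs]+([list(cs)] if len(cs)>1 else []):
        ms={n:mask(n,lo,hi,cs[n],45) for n in cams}
        n=cams[0]; yx=np.argwhere(ms[n]).mean(0)/S
        b=back(n,yx[::-1],25)[0]
        f=lambda p:sum(np.count_nonzero(ms[k]!=sil(k,place(TUB[name],p[0],p[1],p[2]/50))) for k in cams)
        best=min((minimize(f,(b[0],b[1],50*(p0+d)),method="Nelder-Mead",options=dict(initial_simplex=np.array([b[0],b[1],50*(p0+d)])+np.r_[np.zeros((1,3)),np.eye(3)*8])) for d in(-.2,.0,.2)),key=lambda r:r.fun)
        print(name,cams,best.x[:2].round(1),(best.x[2]/50).round(3),best.fun/sum(np.count_nonzero(v) for v in ms.values()))
z=6
out=np.vstack([np.hstack([cv2.resize(im[n][v-25:v+25,u-33:u+33],(400,300),interpolation=cv2.INTER_CUBIC) for n,u,v in row]) for row in
 ((("top",221,185),("top",218,259)),(("scene",266,195),("scene",197,215)))])
cv2.imwrite("pics/zoom.png",out[:,:,::-1])
E
python3 m.py
```

```text
orange ['top'] [ 684.4 -128.5] -0.146 0.04109347442680776
yellow ['top'] [ 392.6 -242.2] -0.701 0.4267692307692308
yellow ['scene'] [ 397.9 -237.5] -0.691 0.04555527574918156
yellow ['top', 'scene'] [ 396.7 -237.2] -0.663 0.17640517589971694
```

View pics/zoom.png

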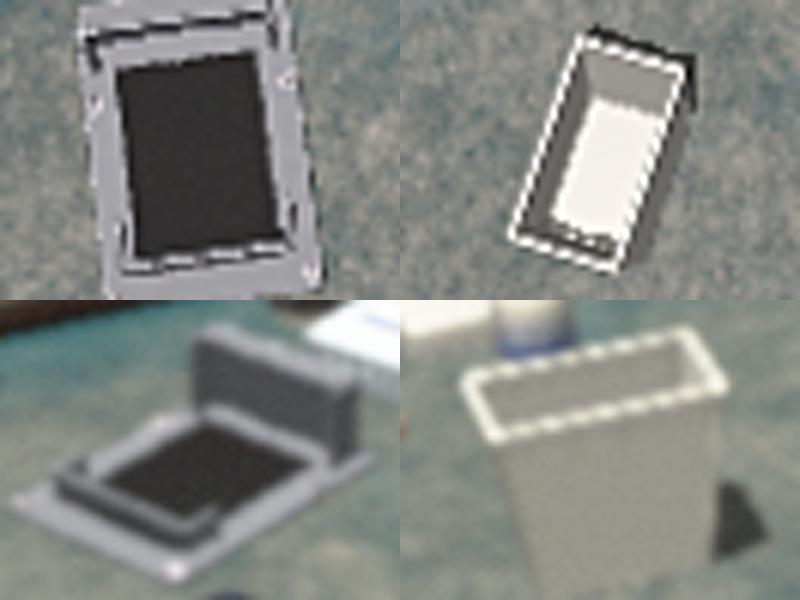

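Zoom: dock from above at upper left (pad corners near (115,68),(258,50),(287,240),(137,258)). The white rim corners are at (587,33),(690,68),(618,272),(510,236) from above, and (463,378),(493,442),(727,385),(685,328) in the scene view.

```bash
cat > w.py <<'E'
from h import *
from scipy.optimize import least_squares
im={n:np.load(f"pics/{n}.npy") for n in C}
def nat(p,u0,v0,sx=400/66,sy=6): p=np.array(p,float); return np.c_[(p[:,0]+.5)/sx-.5+u0,(p[:,1]+.5)/sy-.5+v0]
wt=nat([(187,33),(290,68),(218,272),(110,236)],185,234)
ws=nat([(63,78),(285,28),(327,85),(93,142)],164,190)
R=np.array(rect(90,48,82))
bt=back("top",wt,82);bs=back("scene",ws,82)
for b in(bt,bs): print(b[:,:2].round(0).tolist(),b.mean(0).round(1),[np.linalg.norm(b[i]-b[i-1]).round(1) for i in range(4)])
def fit(obs,x0):
    f=lambda p:np.concatenate([(proj(n,place(P,p[0],p[1],p[2]))-o).ravel() for n,P,o in obs])
    return least_squares(f,x0,x_scale=(10,10,.1))
# rim order must follow (+,+),(+,-),(-,-),(-,+)
for o in([("top",R,wt)],[("scene",R,ws)],[("top",R,wt),("scene",R,ws)]):
    r=fit(o,(*bt.mean(0)[:2],-.4)); print("white",r.x.round(3),np.sqrt((r.fun**2).mean()).round(2))
a=cv2.resize(im["top"][148:223,196:246],(400,600),interpolation=cv2.INTER_CUBIC)
b=cv2.resize(im["scene"][165:227,232:298],(400,372),interpolation=cv2.INTER_CUBIC)
c=cv2.resize(im["top"][248:286,332:384],(400,228),interpolation=cv2.INTER_CUBIC)
cv2.imwrite("pics/dock.png",np.hstack([a,np.vstack([b,c])])[:,:,::-1])
E
python3 w.py; sed -i 's/(20,150,60),(34,255,255)/(18,120,30),(38,255,255)/' m.py; sed -i '/np.save/d' m.py; python3 m.py
```

```text
[[468.0, 116.0], [452.0, 72.0], [367.0, 102.0], [382.0, 146.0]] [417.3 108.9  82. ] [np.float64(91.0), np.float64(46.1), np.float64(90.5), np.float64(47.5)]
[[385.0, 150.0], [470.0, 125.0], [457.0, 78.0], [369.0, 102.0]] [420.  113.8  82. ] [np.float64(50.2), np.float64(89.3), np.float64(49.1), np.float64(91.3)]
white [ 4.17332e+02  1.08919e+02 -3.39000e-01] 0.22
white [419.634 115.043   1.171] 7.06
white [419.243 110.711   0.446] 11.93
orange ['top'] [ 684.3 -128.6] -0.147 0.04110797459421313
yellow ['top'] [ 392.8 -243. ] -0.697 0.02114587798256894
yellow ['scene'] [ 397.9 -237.1] -0.711 0.06718607460736212
yellow ['top', 'scene'] [ 396.4 -238.6] -0.702 0.10317649430870465
```

View pics/dock.png

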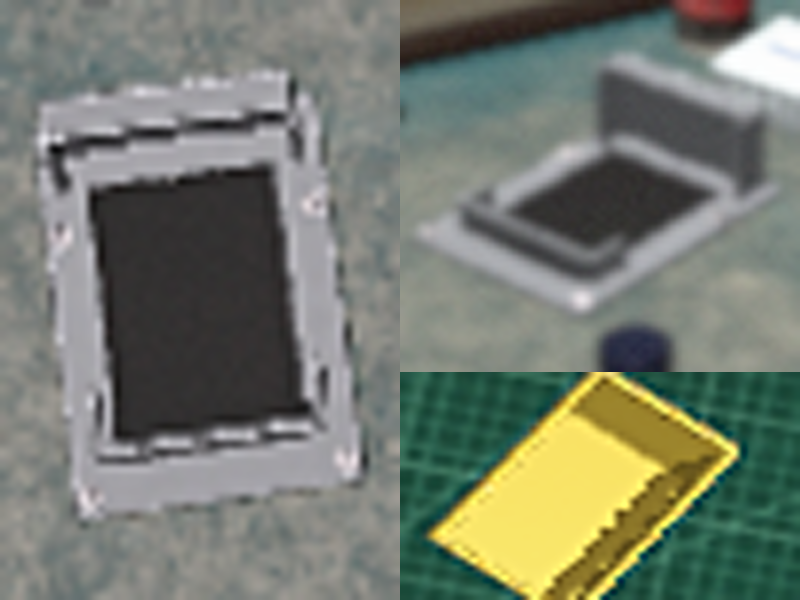

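The dock zoom shows the base's front corners at (88,518) and (363,487), and the lip's top edge from (50,150) to (290,115). In the scene part, the base corners are at (415,235), (585,312) and (778,190).

```bash
cat > d.py <<'E'
from h import *
from scipy.optimize import least_squares
def nat(p,u0,v0,sx,sy): p=np.array(p,float); return np.c_[(p[:,0]+.5)/sx-.5+u0,(p[:,1]+.5)/sy-.5+v0]
def fit(obs,x0):
    f=lambda p:np.concatenate([(proj(n,place(P,p[0],p[1],p[2]))-o).ravel() for n,P,o in obs])
    return least_squares(f,x0,x_scale=(10,10,.1),loss="soft_l1")
dt=nat([(88,518),(363,487),(50,150),(290,115)],196,148,8,8)
Pt=np.array([(-71,50,4),(-71,-50,4),(51,43,46),(51,-43,46)])
ds=nat([(15,235),(185,312),(378,190)],232,165,400/66,6)
Ps=np.array([(-71,50,4),(-71,-50,4),(71,-50,4)])
for o in([("top",Pt,dt)],[("top",Pt[:2],dt[:2])],[("scene",Ps,ds)],[("top",Pt,dt),("scene",Ps,ds)]):
    r=fit(o,(620,110,.1)); print("dock",r.x.round(3),r.fun.round(1))
pad=nat([(90,190),(272,165),(312,410),(112,440)],196,148,8,8); b=back("top",pad,6); print("pad",b[:,:2].round(1).tolist(),b.mean(0).round(1))
ws=nat([(63,78),(285,28),(327,85),(93,142)],164,190,400/66,6); R=np.array(rect(90,48,82))[[3,0,1,2]]
print("white scene",fit([("scene",R,ws)],(420,113,-.3)).x.round(3))
b=back("top",np.array([[517,312],[440,235]])/1.4286,8)[:,:2]; print("lampbase",b)
a=-.26; o=b[0]-np.array([[np.cos(a),-np.sin(a)],[np.sin(a),np.cos(a)]])@[4,80]; print("lamp o",o,place(rect(108,115,0)+np.array([0,-46.5,0]),*o,a)[:,:2].round(0).tolist())
E
python3 d.py
cat > to.py <<'E'
import sys
from h import *
from scipy.spatial.transform import Rotation as Ro
def to(x,y,z,yaw,pitch=0,pr=True):
    """target TCP; tilt = pitch (rad) about the tub's y, far end low"""
    s=ctrl.read_state(); A=Ro.from_euler("xyz",s['tool_rot']); B=Ro.from_euler("z",yaw)*Ro.from_euler("y",pitch)*Ro.from_euler("x",np.pi)
    d=A.inv().apply(np.array([x,y,z])-s['eef_pos']); w=np.degrees((A.inv()*B).as_rotvec())
    print("at",s['eef_pos'].round(1),s['tool_rot'].round(3),"w",round(s['width'],1),"F",s['force'].round(1),"t",s['clock'].round(2))
    print("turn deg",w.round(2),"shift m",(d/1000).round(4))
if __name__=="__main__": to(*map(float,sys.argv[1:]))
E
python3 to.py 440 -190 231 -0.147
```

```text
dock [6.31543e+02 1.11876e+02 1.25000e-01] [-1.   0.8  0.8 -0.2 -0.6 -0.3  0.8 -0.1]
dock [6.32578e+02 1.09669e+02 9.90000e-02] [-0.9  0.1  0.9 -0.1]
dock [6.37700e+02 1.16601e+02 1.47000e-01] [-0.4  0.2 -0.1  0.3  0.7 -0.8]
dock [6.33044e+02 1.12435e+02 1.38000e-01] [-0.9  0.5  0.9 -1.  -1.  -0.6  0.3 -0.8 -0.9  1.3 -0.7  1.6  0.7  0.4]
pad [[674.5, 150.8], [682.8, 87.3], [593.8, 73.0], [584.1, 141.8]] [633.8 113.2   6. ]
white scene [ 4.19982e+02  1.13758e+02 -2.90000e-01]
lampbase [[ 532.95434986 -275.07358038]
 [ 689.92023608 -132.71870356]]
lamp o [ 508.52234579 -351.35645642] [[564.0, -355.0], [534.0, -466.0], [430.0, -438.0], [459.0, -327.0]]Traceback (most recent call last):
  File "to.py", line 10, in <module>
    if __name__=="__main__": to(*map(float,sys.argv[1:]))
                             ~~^^^^^^^^^^^^^^^^^^^^^^^^^^
  File "to.py", line 8, in to
    print("at",s['eef_pos'].round(1),s['tool_rot'].round(3),"w",round(s['width'],1),"F",s['force'].round(1),"t",s['clock'].round(2))
                                                                                                                ^^^^^^^^^^^^^^^^
AttributeError: 'float' object has no attribute 'round'
```

```bash
cat > to.py <<'E'
import sys
from h import *
from scipy.spatial.transform import Rotation as Ro
def to(*W):
    """waypoints (TCP x,y,z,yaw,pitch): turn, then shift; pitch>0 = far end low"""
    s=ctrl.read_state(); A=Ro.from_euler("xyz",s['tool_rot']); p=s['eef_pos']
    print("at",p.round(1),s['tool_rot'].round(3),"w",round(s['width'],1),"F",s['force'].round(1),"t",round(s['clock'],2))
    for x,y,z,yaw,pitch in W:
        B=Ro.from_euler("z",yaw)*Ro.from_euler("y",pitch)*Ro.from_euler("x",np.pi)
        q=np.array([x,y,z]); d=B.inv().apply(q-p); w=np.degrees((A.inv()*B).as_rotvec())
        print("turn deg",w.round(2),"then shift mm",d.round(1)); A,p=B,q
if __name__=="__main__": to(*eval(sys.argv[1]))
E
python3 to.py "[(150,-632,231,-.147,0),(190,-420,200,-.147,0),(320,-300,200,-.147,0),(430,-126,200,-.147,0),(686.5,-126,120,-.147,0),(686.5,-126,2,-.147,0)]"
```

```text
at [ 149.9 -632.3  231. ] [-3.141 -0.     0.233] w 85.3 F [ 0.8  0.4 -0.6] t 0.3
turn deg [-4.000e-02  1.000e-02  2.176e+01] then shift mm [ 0.  -0.3 -0. ]
turn deg [0. 0. 0.] then shift mm [   8.5 -215.6   31. ]
turn deg [0. 0. 0.] then shift mm [ 111.  -137.7   -0. ]
turn deg [0. 0. 0.] then shift mm [  83.3 -188.2   -0. ]
turn deg [0. 0. 0.] then shift mm [253.7 -37.6  80. ]
turn deg [0. 0. 0.] then shift mm [  0.  -0. 118.]
```

{"fn": "carry_out", "kwargs": {
  "deltas": [0,0,7.25,0,0,0,-1,0,0,7.25,0,0,0,-1,0,0,7.25,0,0,0,-1,0,0,0,0.002,-0.043,0.006,-1,0,0,0,0.002,-0.043,0.006,-1,0,0,0,0.002,-0.043,0.006,-1,0,0,0,0.002,-0.043,0.006,-1,0,0,0,0.0005,-0.0436,0.007,-1,0,0,0,0.028,-0.0345,0,-1,0,0,0,0.028,-0.0345,0,-1,0,0,0,0.028,-0.0345,0,-1,0,0,0,0.027,-0.0342,0,-1]
}}

```text
clock: 1.8
eef_pos: [321.1, -299.6, 200.6]
tool_rot: [3.141, -0.001, -0.147]
force: [0.1, -0.7, -0.3]
width: 85.2
gripper_force: 0.0
```

{"fn": "carry_out", "kwargs": {
  "deltas": [0,0,0,0.021,-0.047,0,-1,0,0,0,0.021,-0.047,0,-1,0,0,0,0.021,-0.047,0,-1,0,0,0,0.0203,-0.0472,0,-1,0,0,0,0.05,-0.0075,0.016,-1,0,0,0,0.05,-0.0075,0.016,-1,0,0,0,0.05,-0.0075,0.016,-1,0,0,0,0.05,-0.0075,0.016,-1,0,0,0,0.0537,-0.0076,0.016,-1,0,0,0,0,0,0,-1]
}}

```text
clock: 3.05
eef_pos: [688.6, -125.0, 117.3]
tool_rot: [-3.141, 0.001, -0.145]
force: [-1.3, -0.6, -0.1]
width: 85.3
gripper_force: 0.0
```

```bash
python3 to.py "[(686.5,-126,60,-.147,0),(686.5,-126,2,-.147,0)]"
```

```text
at [ 688.6 -125.   117.3] [-3.141e+00  1.000e-03 -1.450e-01] w 85.3 F [-1.3 -0.6 -0.1] t 3.05
turn deg [-0.04  0.04  0.13] then shift mm [-1.9  1.3 57.3]
turn deg [0. 0. 0.] then shift mm [ 0. -0. 58.]
```

{"fn": "carry_out", "kwargs": {
  "deltas": [0,0,0,-0.002,0.001,0.03,-1,0,0,0,0,0,0.04,-1,0,0,0,0,0,0.035,-1,0,0,0,0,0,0.01,-1,0,0,0,0,0,0,-1,0,0,0,0,0,0,1,0,0,0,0,0,0,1,0,0,0,0,0,0,1,0,0,0,0,0,0,1,0,0,0,0,0,0,1]
}}

```text
clock: 4.3
eef_pos: [685.8, -127.5, 7.8]
tool_rot: [3.141, -0.004, -0.147]
force: [-0.6, 0.2, 6.8]
width: 66.7
gripper_force: 69.3
```

```bash
python3 to.py "[(686.5,-126,120,-.147,0),(600,0,150,.13,0),(590,108,150,.13,0)]"
```

```text
at [ 685.8 -127.5    7.8] [ 3.141 -0.004 -0.147] w 66.7 F [-0.6  0.2  6.8] t 4.3
turn deg [ 0.01 -0.22  0.01] then shift mm [   0.5   -1.6 -112.2]
turn deg [  0.     0.   -15.87] then shift mm [ -69.4 -136.2  -30. ]
turn deg [0. 0. 0.] then shift mm [   4.1 -108.4   -0. ]
```

{"fn": "carry_out", "kwargs": {
  "deltas": [0,0,0,0,0,-0.02,1,0,0,0,0,0,-0.045,1,0,0,0,0,0,-0.047,1,0,0,-8,0,0,0,1,0,0,-7.9,0,0,0,1,0,0,0,-0.017,-0.034,-0.008,1,0,0,0,-0.017,-0.034,-0.008,1,0,0,0,-0.017,-0.034,-0.008,1,0,0,0,-0.0184,-0.034,-0.006,1,0,0,0,0,-0.04,0,1,0,0,0,0,-0.04,0,1,0,0,0,0.004,-0.0284,0,1]
}}

```text
clock: 5.8
eef_pos: [587.0, 109.1, 148.8]
tool_rot: [-3.141, -0.001, 0.132]
force: [-0.2, -0.6, -1.3]
width: 66.6
gripper_force: 68.4
```

{"fn": "carry_out", "kwargs": {
  "deltas": [0,0,0,0,0,0,1,0,0,0,0,0,0,1]
}}

```text
clock: 6.05
eef_pos: [587.7, 105.6, 148.2]
tool_rot: [3.141, -0.001, 0.13]
force: [0.2, 0.3, -0.8]
width: 66.9
gripper_force: 68.5
```

```bash
cat > b.py <<'E'
from h import *
im={n:ctrl.get_image(n) for n in C}
s=ctrl.read_state(); e=s['eef_pos']; yaw=s['tool_rot'][2]; print(e.round(1),s['tool_rot'].round(3),s['force'].round(1))
L=[]
for n in C:
    c=proj(n,[e-[0,0,0]])[0].astype(int); v0,u0=max(c[1]-37,0),max(c[0]-33,0)
    z=im[n][v0:v0+100,u0-0:u0+66]; L.append(cv2.resize(z,(400,600),interpolation=cv2.INTER_CUBIC)); print(n,u0,v0,z.shape)
    np.save(f"pics/h_{n}.npy",im[n])
cv2.imwrite("pics/hover.png",np.hstack(L)[:,:,::-1])
E
python3 b.py
```

```text
[587.7 104.8 147.8] [ 3.141 -0.     0.128] [ 0.2  0.1 -0.6]
scene 219 121 (100, 66, 3)
top 184 149 (100, 66, 3)
```

View pics/hover.png

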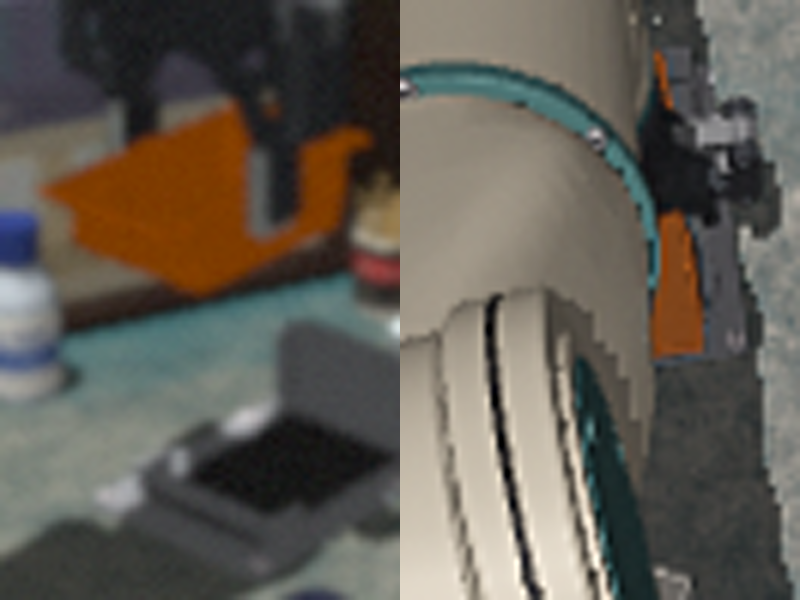

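Hover picture: orange is held level. In the scene half its near-left flange corner is at (42,190), the near-right bottom corner at (200,295) and the far-right flange corner at (370,130). The arm hides the dock from above.

```bash
cat > c.py <<'E'
from h import *
from scipy.optimize import least_squares
cl=np.array([(42,190),(200,295),(370,130)],float); cl=np.c_[(cl[:,0]+.5)/(400/66)-.5+219,(cl[:,1]+.5)/6-.5+121]
P=np.array([(-61,34,33),(-44,-34,0),(61,-34,33)])
e=np.array([587.7,104.8,147.8-7.8])
q=proj("scene",place(P,e[0],e[1],.129,e[2])); print((cl-q).round(1))
r=least_squares(lambda p:(proj("scene",place(P,p[0],p[1],p[2],e[2]))-cl).ravel(),(e[0],e[1],.13),x_scale=(10,10,.1)); print(r.x.round(3),r.fun.round(1))
r=least_squares(lambda p:(proj("scene",place(P,p[0],p[1],.129,p[2]))-cl).ravel(),(e[0],e[1],140),x_scale=(10,10,10)); print(r.x.round(3),r.fun.round(1))
E
python3 c.py
```

```text
[[ 1.  -0.6]
 [ 0.9 -1.5]
 [ 0.7 -2.7]]
[5.94553e+02 1.10527e+02 1.57000e-01] [ 0.1 -0.6  0.4 -0.2 -0.5  1. ]
[589.944 104.185 143.62 ] [-0.2 -1.   0.  -0.1  0.2  1.1]
```

```bash
cat > k.py <<'E'
import sys
from to import *
D=eval(open("dock.txt").read())   # dock x,y,yaw ; tcp offset in tub (x,y,z)
def tub(Ox,Oz,deg,Oy=0,off=None):
    x,y,a,o=D; o=np.array(off if off is not None else o); t=np.radians(deg)
    v=Ro.from_euler("y",t).apply(o)+[Ox,Oy,Oz]; w=place([v],x,y,a)[0]
    return (*w,a,t)
if __name__=="__main__": to(*[tub(*r) for r in eval(sys.argv[1])])
E
echo "(632,112.5,.122,(1,0,7.8))">dock.txt; python3 k.py "[(-36,100,15),(-36,28,15),(-8,20.5,15),(-7,20,15)]"
```

```text
at [587.7 104.8 147.8] [ 3.141 -0.     0.128] w 66.9 F [ 0.2  0.1 -0.6] t 6.15
turn deg [  0.11 -15.02   0.36] then shift mm [21.9 -2.2 36.1]
turn deg [0. 0. 0.] then shift mm [18.6 -0.  69.5]
turn deg [0. 0. 0.] then shift mm [29. -0. -0.]
turn deg [0. 0. 0.] then shift mm [1.1 0.  0.2]
```

{"fn": "carry_out", "kwargs": {
  "deltas": [0,-7.5,0.2,0,0,0,1,0,-7.5,0.2,0,0,0,1,0,0,0,0.011,-0.001,0.018,1,0,0,0,0.011,-0.001,0.018,1,0,0,0,0.008,0,0.03,1,0,0,0,0.008,0,0.03,1,0,0,0,0,0,0,1,0,0,0,0,0,0,1]
}}

```text
clock: 7.15
eef_pos: [599.1, 110.0, 45.3]
tool_rot: [3.141, 0.261, 0.123]
force: [0.3, 0.1, -0.6]
width: 66.7
gripper_force: 68.5
```

```bash
python3 k.py "[(-36,28,15),(-10,21,15),(-7,20,15)]"
```

```text
at [599.1 110.   45.3] [3.141 0.261 0.123] w 66.7 F [ 0.3  0.1 -0.6] t 7.15
turn deg [ 0.08 -0.05  0.08] then shift mm [2.6 1.5 9.6]
turn deg [0. 0. 0.] then shift mm [26.9  0.   0. ]
turn deg [0. 0. 0.] then shift mm [3.2 0.  0.2]
```

{"fn": "carry_out", "kwargs": {
  "deltas": [0,0,0,0.003,0.0015,0.009,1,0,0,0,0.01,0,0,1,0,0,0,0.01,0,0,1,0,0,0,0.007,0,0,1,0,0,0,0,0,0,1]
}}

```text
clock: 7.78
eef_pos: [626.3, 111.9, 28.0]
tool_rot: [3.141, 0.261, 0.123]
force: [-0.3, 0.7, -1.1]
width: 66.8
gripper_force: 68.5
```

```bash
python3 k.py "[(-7,20,15)]"; sed -i "s/proj(n,\[e-\[0,0,0\]\])\[0\]/proj(n,[[620,112,20]])[0]/; s/c\[1\]-37/c[1]-50/; s/hover.png/ins.png/" b.py; python3 b.py
```

```text
at [626.3 111.9  28. ] [3.141 0.261 0.123] w 66.8 F [-0.3  0.7 -1.1] t 7.78
turn deg [ 0.08 -0.03  0.08] then shift mm [1.9 0.1 0.3]
[625.5 111.8  28.2] [3.141 0.262 0.124] [ 0.4  0.1 -0.4]
scene 227 147 (100, 66, 3)
top 186 138 (100, 66, 3)
```

View pics/ins.png

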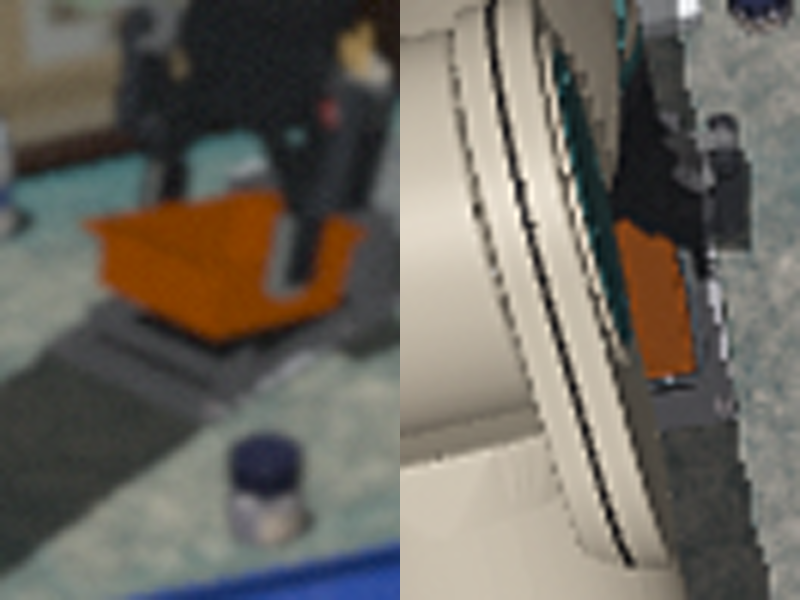

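The picture shows the orange tub tilted, its far end in towards the lip and the near end above the stop, with nothing touching. Next I feel forward for the back wall.

{"fn": "carry_out", "kwargs": {
  "deltas": [0,0,0,0.001,0,0,1,0,0,0,0.001,0,0,1,0,0,0,0.001,0,0,1,0,0,0,0,0,0,1]
}}

```text
clock: 8.38
eef_pos: [628.6, 112.2, 27.5]
tool_rot: [3.141, 0.262, 0.124]
force: [-0.3, 0.2, -1.4]
width: 66.4
gripper_force: 68.5
```

{"fn": "carry_out", "kwargs": {
  "deltas": [0,0,0,0.001,0,0,1,0,0,0,0.001,0,0,1,0,0,0,0,0,0,1]
}}

```text
clock: 8.75
eef_pos: [628.9, 112.2, 26.9]
tool_rot: [3.141, 0.265, 0.123]
force: [-5.0, -0.6, 1.2]
width: 66.4
gripper_force: 68.6
```

```bash
echo "(631,112.5,.122,(1,0,7.8))">dock.txt; python3 k.py "[(-6.4,19.4,15),(-4.8,16,11),(-3.2,12.8,7.5),(-1.6,9.5,3.75),(-0.2,7,1),(0,6,0)]"
```

```text
at [628.9 112.2  26.9] [3.141 0.265 0.123] w 66.4 F [-5.  -0.6  1.2] t 8.75
turn deg [0.08 0.19 0.07] then shift mm [-1.2 -0.   0.5]
turn deg [0. 4. 0.] then shift mm [ 1.7 -0.   2.9]
turn deg [-0.   3.5 -0. ] then shift mm [1.5 0.  2.9]
turn deg [-0.    3.75  0.  ] then shift mm [ 1.3 -0.   3.1]
turn deg [0.   2.75 0.  ] then shift mm [1.1 0.  2.4]
turn deg [-0.  1.  0.] then shift mm [ 0.1 -0.   1. ]
```

{"fn": "carry_out", "kwargs": {
  "deltas": [0,0,0,-0.003,0,0,1,0,0,0,0,0,0,1,0,4,0,0,0,0,1,0,0,0,0.0017,0,0.0029,1,0,3.5,0,0,0,0,1,0,0,0,0.0015,0,0.0029,1,0,0,0,0,0,0,1]
}}

```text
clock: 9.62
eef_pos: [630.3, 112.5, 21.2]
tool_rot: [3.141, 0.132, 0.124]
force: [-1.2, -1.0, -0.3]
width: 67.0
gripper_force: 68.5
```

```bash
python3 k.py "[(-3.2,12.8,7.5),(-1.6,9.5,3.75),(-0.2,7,1),(0,6,0)]"
```

```text
at [630.3 112.5  21.2] [3.141 0.132 0.124] w 67.0 F [-1.2 -1.  -0.3] t 9.62
turn deg [0.06 0.05 0.09] then shift mm [-0.3  0.   0.9]
turn deg [-0.    3.75  0.  ] then shift mm [ 1.3 -0.   3.1]
turn deg [0.   2.75 0.  ] then shift mm [1.1 0.  2.4]
turn deg [-0.  1.  0.] then shift mm [ 0.1 -0.   1. ]
```

{"fn": "carry_out", "kwargs": {
  "deltas": [0,3.75,0,0,0,0,1,0,0,0,0.0012,0,0.0035,1,0,2.75,0,0,0,0,1,0,0,0,0.001,0,0.0024,1,0,1,0,0,0,0,1,0,0,0,0,0,0.0015,1,0,0,0,0,0,0,1]
}}

```text
clock: 10.5
eef_pos: [632.1, 112.6, 14.0]
tool_rot: [3.141, -0.0, 0.124]
force: [-0.9, -0.2, -1.0]
width: 66.6
gripper_force: 68.5
```

```bash
python3 k.py "[(0,6,0)]"
```

```text
at [632.1 112.6  14. ] [ 3.141 -0.     0.124] w 66.6 F [-0.9 -0.2 -1. ] t 10.5
turn deg [ 0.05 -0.01  0.1 ] then shift mm [-0.1  0.   0.2]
```

{"fn": "carry_out", "kwargs": {
  "deltas": [0,0,0,0,0,0.001,1,0,0,0,0,0,0.001,1,0,0,0,0,0,0,1]
}}

```text
clock: 10.88
eef_pos: [632.1, 112.6, 13.7]
tool_rot: [3.141, -0.001, 0.124]
force: [-3.0, -1.7, 11.3]
width: 66.3
gripper_force: 69.9
```

{"fn": "carry_out", "kwargs": {
  "deltas": [0,0,0,0,0,-0.001,-1,0,0,0,0,0,0,-1,0,0,0,0,0,0,-1,0,0,0,0,0,0,-1,0,0,0,0,0,-0.01,-1,0,0,0,0,0,-0.04,-1,0,0,0,0,0,-0.05,-1,0,0,0,0,0,-0.05,-1]
}}

```text
clock: 11.88
eef_pos: [631.6, 112.7, 165.1]
tool_rot: [3.141, -0.0, 0.124]
force: [0.5, 0.1, 0.5]
width: 85.6
gripper_force: 0.0
```

```bash
python3 to.py "[(632,112,160,-.70,0),(393,-242.5,150,-.7,0),(393,-242.5,31,-.7,0)]"
```

```text
at [631.6 112.7 165.1] [ 3.141 -0.     0.124] w 85.6 F [0.5 0.1 0.5] t 11.88
turn deg [ 4.000e-02 -4.000e-02  4.719e+01] then shift mm [0.7 0.3 5.1]
turn deg [0. 0. 0.] then shift mm [ 45.6 425.1  10. ]
turn deg [0. 0. 0.] then shift mm [  0.  -0. 119.]
```

{"fn": "carry_out", "kwargs": {
  "deltas": [0,0,9.4,0,0,0,-1,0,0,9.4,0,0,0,-1,0,0,9.4,0,0,0,-1,0,0,9.5,0,0,0,-1,0,0,9.5,0,0,0,-1]
}}

```text
clock: 12.5
eef_pos: [631.7, 112.9, 163.8]
tool_rot: [-3.141, -0.001, -0.705]
force: [0.5, -0.4, -0.8]
width: 85.4
gripper_force: 0.0
```

{"fn": "carry_out", "kwargs": {
  "deltas": [0,0,0,0.006,0.043,0.001,-1,0,0,0,0.005,0.043,0.001,-1,0,0,0,0.005,0.043,0.001,-1,0,0,0,0.005,0.043,0.001,-1,0,0,0,0.005,0.043,0.001,-1,0,0,0,0.005,0.043,0.001,-1,0,0,0,0.005,0.043,0.001,-1,0,0,0,0.005,0.043,0.001,-1,0,0,0,0.005,0.043,0.001,-1,0,0,0,0.001,0.038,0.006,-1,0,0,0,0,0,0,-1,0,0,0,0,0,0,-1]
}}

```text
clock: 14.0
eef_pos: [394.4, -242.4, 148.8]
tool_rot: [-3.141, -0.001, -0.7]
force: [0.4, 0.3, 0.2]
width: 85.2
gripper_force: 0.0
```

```bash
python3 to.py "[(393,-242.5,31,-.7,0)]"
cat > o.py <<'E'
from h import *
im={n:ctrl.get_image(n) for n in C}
a=cv2.resize(im["top"][148:223,196:246],(400,600),interpolation=cv2.INTER_CUBIC)
b=cv2.resize(im["scene"][150:250,232:298],(400,600),interpolation=cv2.INTER_CUBIC)
np.save("pics/od.npy",im["top"]); cv2.imwrite("pics/od.png",np.hstack([a,b])[:,:,::-1])
E
python3 o.py
```

```text
at [ 394.4 -242.4  148.8] [-3.141e+00 -1.000e-03 -7.000e-01] w 85.2 F [0.4 0.3 0.2] t 14.0
turn deg [-0.02 -0.08  0.  ] then shift mm [ -1.    1.  117.8]
```

View pics/od.png

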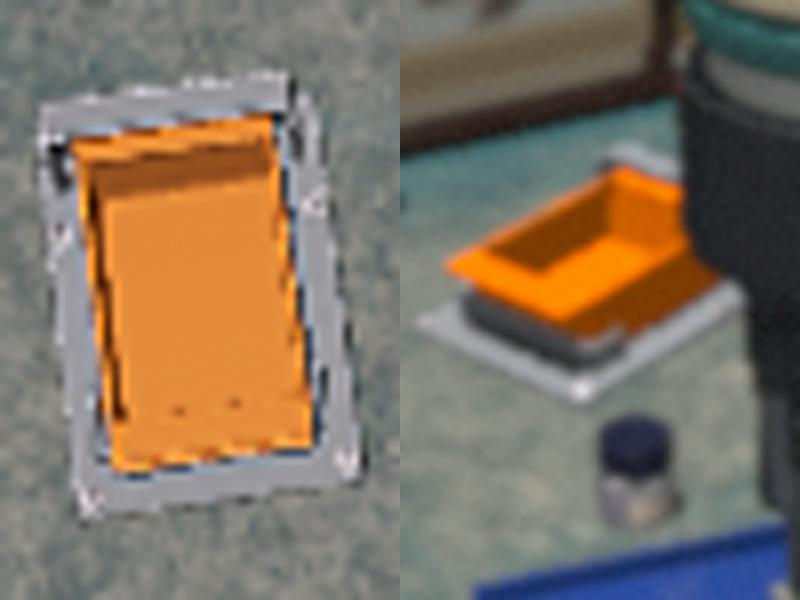

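Orange lies flat in the dock with its far flange under the lip (top view, rim from (75,140) to (315,445)). Next is the yellow tub.

{"fn": "carry_out", "kwargs": {
  "deltas": [0,0,0,-0.001,0.001,0.035,-1,0,0,0,0,0,0.045,-1,0,0,0,0,0,0.03,-1,0,0,0,0,0,0.008,-1,0,0,0,0,0,0,-1,0,0,0,0,0,0,1,0,0,0,0,0,0,1,0,0,0,0,0,0,1,0,0,0,0,0,0,1,0,0,0,0,0,0,1,0,0,0,0,0,0,1]
}}

```text
clock: 15.48
eef_pos: [393.4, -243.0, 31.7]
tool_rot: [-3.141, -0.003, -0.7]
force: [0.6, 1.5, 6.5]
width: 57.1
gripper_force: 63.8
```

```bash
python3 to.py "[(393,-242.5,165,-.70,0),(590,108,165,-.7,0),(590,108,165,.124,0)]"
```

```text
at [ 393.4 -243.    31.7] [-3.141e+00 -3.000e-03 -7.000e-01] w 57.1 F [0.6 1.5 6.5] t 15.47
turn deg [-0.02 -0.18  0.02] then shift mm [  -0.6   -0.2 -133.3]
turn deg [0. 0. 0.] then shift mm [ -75.1 -395.    -0. ]
turn deg [  0.     0.   -47.21] then shift mm [0. 0. 0.]
```

{"fn": "carry_out", "kwargs": {
  "deltas": [0,0,0,0,0,-0.015,1,0,0,0,0,0,-0.04,1,0,0,0,0,0,-0.045,1,0,0,0,0,0,-0.033,1,0,0,0,-0.008,-0.04,0,1,0,0,0,-0.008,-0.044,0,1,0,0,0,-0.008,-0.044,0,1,0,0,0,-0.008,-0.044,0,1,0,0,0,-0.008,-0.044,0,1,0,0,0,-0.008,-0.044,0,1,0,0,0,-0.008,-0.044,0,1,0,0,0,-0.008,-0.044,0,1]
}}

```text
clock: 16.98
eef_pos: [568.0, 66.0, 164.4]
tool_rot: [3.142, -0.001, -0.7]
force: [0.1, 0.8, -2.3]
width: 57.0
gripper_force: 64.6
```

{"fn": "carry_out", "kwargs": {
  "deltas": [0,0,0,-0.009,-0.04,0,1,0,0,-9.4,0,0,0,1,0,0,-9.4,0,0,0,1,0,0,-9.4,0,0,0,1,0,0,-9.5,0,0,0,1,0,0,-9.5,0,0,0,1,0,0,0,0,0,0,1,0,0,0,0,0,0,1]
}}

```text
clock: 17.98
eef_pos: [586.4, 100.8, 163.7]
tool_rot: [3.14, -0.0, 0.121]
force: [0.8, -0.3, -2.0]
width: 56.8
gripper_force: 64.5
```

```bash
python3 to.py "[(631.6,112.6,90,.124,0),(631.6,112.6,41,.124,0)]"
```

```text
at [586.4 100.8 163.7] [ 3.14  -0.     0.121] w 56.8 F [ 0.8 -0.3 -2. ] t 17.98
turn deg [ 0.07 -0.02 -0.18] then shift mm [46.3 -6.1 73.7]
turn deg [0. 0. 0.] then shift mm [-0. -0. 49.]
```

{"fn": "carry_out", "kwargs": {
  "deltas": [0,0,-0.2,0.023,-0.003,0.01,1,0,0,0,0.0233,-0.0031,0.01,1,0,0,0,0,0,0.027,1,0,0,0,0,0,0.027,1,0,0,0,0,0,0,1,0,0,0,0,0,0,1]
}}

```text
clock: 18.73
eef_pos: [632.4, 113.0, 90.1]
tool_rot: [3.14, -0.001, 0.127]
force: [-0.0, -0.3, -0.9]
width: 57.2
gripper_force: 64.6
```

```bash
python3 to.py "[(631.6,112.6,41,.124,0)]"
```

```text
at [632.4 113.   90.1] [ 3.14e+00 -1.00e-03  1.27e-01] w 57.2 F [-0.  -0.3 -0.9] t 18.73
turn deg [ 0.06 -0.08  0.15] then shift mm [-0.8  0.3 49.1]
```

{"fn": "carry_out", "kwargs": {
  "deltas": [0,0,0.1,-0.0008,0.0003,0.006,1,0,0,0,0,0,0.009,1,0,0,0,0,0,0.009,1,0,0,0,0,0,0,1]
}}

```text
clock: 19.23
eef_pos: [630.1, 112.3, 63.9]
tool_rot: [3.141, 0.002, 0.125]
force: [0.4, -0.3, -2.1]
width: 57.4
gripper_force: 64.6
```

{"fn": "carry_out", "kwargs": {
  "deltas": [0,0,0,0,0,0.006,1,0,0,0,0,0,0.006,1,0,0,0,0,0,0.006,1,0,0,0,0,0,0,1]
}}

```text
clock: 19.73
eef_pos: [630.7, 112.4, 46.4]
tool_rot: [3.141, 0.001, 0.126]
force: [-0.4, -0.9, -1.5]
width: 56.7
gripper_force: 64.6
```

{"fn": "carry_out", "kwargs": {
  "deltas": [0,0,0,0.0005,0,0.002,1,0,0,0,0,0,0.002,1,0,0,0,0,0,0.001,1,0,0,0,0,0,0.001,1,0,0,0,0,0,0,1]
}}

```text
clock: 20.35
eef_pos: [631.4, 112.4, 41.0]
tool_rot: [3.141, 0.0, 0.125]
force: [0.2, 0.4, -0.8]
width: 57.4
gripper_force: 64.6
```

{"fn": "carry_out", "kwargs": {
  "deltas": [0,0,0,0,0,0.001,1,0,0,0,0,0,0.001,1,0,0,0,0,0,0,1]
}}

```text
clock: 20.72
eef_pos: [631.6, 112.5, 39.0]
tool_rot: [3.141, -0.0, 0.125]
force: [0.2, -0.0, -1.4]
width: 56.8
gripper_force: 64.6
```

{"fn": "carry_out", "kwargs": {
  "deltas": [0,0,0,0,0,0.001,1,0,0,0,0,0,0.001,1,0,0,0,0,0,0,1]
}}

```text
clock: 21.1
eef_pos: [631.8, 112.5, 37.9]
tool_rot: [3.141, -0.001, 0.125]
force: [-2.3, 0.2, 6.2]
width: 56.9
gripper_force: 65.2
```

{"fn": "carry_out", "kwargs": {
  "deltas": [0,0,0,0,0,-0.001,-1,0,0,0,0,0,0,-1,0,0,0,0,0,0,-1,0,0,0,0,0,0,-1,0,0,0,0,0,-0.01,-1,0,0,0,0,0,-0.04,-1,0,0,0,0,0,-0.05,-1,0,0,0,0,0,-0.04,-1]
}}

```text
clock: 22.1
eef_pos: [632.0, 112.6, 180.9]
tool_rot: [3.141, -0.002, 0.125]
force: [-0.3, 0.4, 0.8]
width: 85.2
gripper_force: 0.0
```

```bash
python3 to.py "[(631,112,170,-.33,0),(417,109.5,165,-.33,0),(417,109.5,56,-.33,0)]"
```

```text
at [632.  112.6 180.9] [ 3.141e+00 -2.000e-03  1.250e-01] w 85.2 F [-0.3  0.4  0.8] t 22.1
turn deg [ 2.000e-02 -1.300e-01  2.609e+01] then shift mm [-0.8  0.9 10.9]
turn deg [0. 0. 0.] then shift mm [-201.6   71.7    5. ]
turn deg [0. 0. 0.] then shift mm [  0.  -0. 109.]
```

{"fn": "carry_out", "kwargs": {
  "deltas": [0,0,8.7,0,0,0,-1,0,0,8.7,0,0,0,-1,0,0,8.7,0,0,0,-1,0,0,0,-0.04,0.0146,0.003,-1,0,0,0,-0.04,0.0145,0.003,-1,0,0,0,-0.04,0.0145,0.003,-1,0,0,0,-0.04,0.0145,0.003,-1,0,0,0,-0.0425,0.0145,0.004,-1,0,0,0,0,0,0,-1,0,0,0,0,0,0,-1]
}}

```text
clock: 23.35
eef_pos: [417.7, 109.9, 162.8]
tool_rot: [-3.141, -0.003, -0.33]
force: [-0.0, -0.1, 0.6]
width: 85.5
gripper_force: 0.0
```

```bash
python3 to.py "[(417,109.5,56,-.33,0)]"; python3 o.py
```

```text
at [417.7 109.9 162.8] [-3.141e+00 -3.000e-03 -3.300e-01] w 85.5 F [-0.  -0.1  0.6] t 23.35
turn deg [-0.05 -0.15  0.01] then shift mm [ -0.6   0.6 106.8]
```

View pics/od.png

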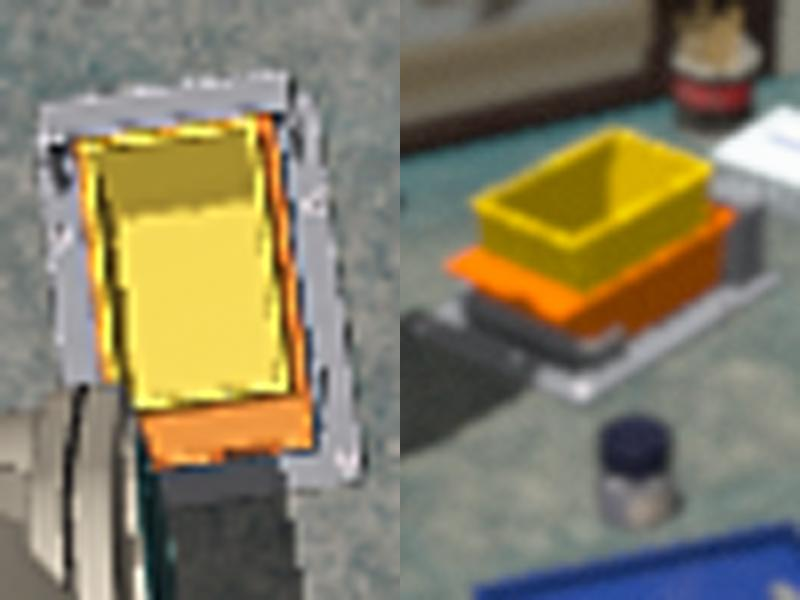

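Yellow sits level in orange, its rim showing about 27 mm above orange's. The white tub is next.

{"fn": "carry_out", "kwargs": {
  "deltas": [0,0,0,-0.0006,0.0006,0.035,-1,0,0,0,0,0,0.04,-1,0,0,0,0,0,0.025,-1,0,0,0,0,0,0.007,-1,0,0,0,0,0,0,-1,0,0,0,0,0,0,1,0,0,0,0,0,0,1,0,0,0,0,0,0,1,0,0,0,0,0,0,1,0,0,0,0,0,0,1,0,0,0,0,0,0,1,0,0,0,0,0,0,1]
}}

```text
clock: 24.95
eef_pos: [416.5, 109.6, 56.1]
tool_rot: [-3.141, -0.002, -0.33]
force: [-0.4, 1.0, 7.9]
width: 47.3
gripper_force: 59.9
```

```bash
python3 to.py "[(417,109.5,195,-.33,0),(632,112.4,195,-.33,0),(632,112.4,195,.125,0)]"
```

```text
at [416.5 109.6  56.1] [-3.141e+00 -2.000e-03 -3.300e-01] w 47.3 F [-0.4  1.   7.9] t 24.95
turn deg [-0.06 -0.14  0.02] then shift mm [ 5.000e-01 -1.000e-01 -1.389e+02]
turn deg [0. 0. 0.] then shift mm [202.5 -72.4  -0. ]
turn deg [  0.     0.   -26.07] then shift mm [0. 0. 0.]
```

{"fn": "carry_out", "kwargs": {
  "deltas": [0,0,0,0,0,-0.015,1,0,0,0,0,0,-0.04,1,0,0,0,0,0,-0.045,1,0,0,0,0,0,-0.038,1,0,0,0,0.03,-0.01,0,1,0,0,0,0.043,-0.0155,0,1,0,0,0,0.043,-0.0155,0,1,0,0,0,0.043,-0.0155,0,1,0,0,0,0.0425,-0.0155,0,1,0,0,-8.7,0,0,0,1,0,0,-8.7,0,0,0,1,0,0,-8.7,0,0,0,1]
}}

```text
clock: 26.45
eef_pos: [629.1, 111.9, 193.0]
tool_rot: [3.141, 0.001, 0.131]
force: [0.4, 0.5, -1.7]
width: 46.9
gripper_force: 61.9
```

{"fn": "carry_out", "kwargs": {
  "deltas": [0,0,0,0,0,0.025,1,0,0,0,0,0,0.025,1,0,0,0,0,0,0,1,0,0,0,0,0,0,1]
}}

```text
clock: 26.95
eef_pos: [630.0, 112.0, 144.0]
tool_rot: [3.141, -0.001, 0.126]
force: [0.2, 0.5, -1.2]
width: 46.9
gripper_force: 61.9
```

```bash
python3 to.py "[(630.8,112.3,68,.125,0)]"
```

```text
at [630. 112. 144.] [ 3.141e+00 -1.000e-03  1.260e-01] w 46.9 F [ 0.2  0.5 -1.2] t 26.95
turn deg [ 0.06 -0.07  0.03] then shift mm [ 0.8 -0.2 76. ]
```

{"fn": "carry_out", "kwargs": {
  "deltas": [0,0,0,0.0008,-0.0003,0.01,1,0,0,0,0,0,0.01,1,0,0,0,0,0,0.01,1,0,0,0,0,0,0,1]
}}

```text
clock: 27.45
eef_pos: [632.4, 114.6, 118.7]
tool_rot: [-3.139, -0.006, 0.126]
force: [-7.8, -0.2, 33.2]
width: 47.0
gripper_force: 76.0
```

{"fn": "carry_out", "kwargs": {
  "deltas": [0,0,0,0,0,0.009,1,0,0,0,0,0,0.009,1,0,0,0,0,0,0.009,1,0,0,0,0,0,0.008,1,0,0,0,0,0,0,1]
}}

```text
clock: 28.08
eef_pos: [628.9, 111.7, 75.8]
tool_rot: [3.14, 0.004, 0.125]
force: [-0.5, -1.0, -1.3]
width: 47.5
gripper_force: 95.8
```

```bash
python3 o.py
```

```text
(no output)
```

View pics/od.png

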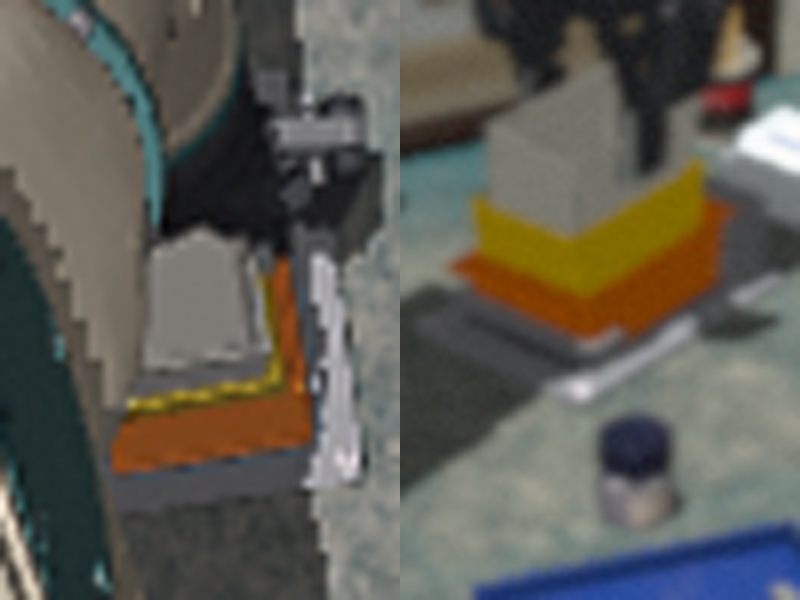

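White is down inside yellow, standing proud as expected at this height, and the stack is still square in the dock. I carry on slowly.

{"fn": "carry_out", "kwargs": {
  "deltas": [0,0,0,0.001,0,0.002,1,0,0,0,0,0,0.002,1,0,0,0,0,0,0.001,1,0,0,0,0,0,0,1]
}}

```text
clock: 28.68
eef_pos: [631.4, 112.5, 73.1]
tool_rot: [3.141, -0.0, 0.126]
force: [0.4, -1.0, -1.4]
width: 47.0
gripper_force: 95.9
```

{"fn": "carry_out", "kwargs": {
  "deltas": [0,0,0,0,0,0.002,1,0,0,0,0,0,0.001,1,0,0,0,0,0,0.001,1,0,0,0,0,0,0,1]
}}

```text
clock: 29.18
eef_pos: [631.3, 112.5, 68.9]
tool_rot: [3.141, 0.0, 0.126]
force: [-0.2, -1.1, -2.0]
width: 47.2
gripper_force: 96.0
```

{"fn": "carry_out", "kwargs": {
  "deltas": [0,0,0,0,0,0.001,1,0,0,0,0,0,0.001,1,0,0,0,0,0,0,1]
}}

```text
clock: 29.55
eef_pos: [631.1, 112.5, 68.3]
tool_rot: [3.141, 0.0, 0.125]
force: [-3.0, -1.5, 8.2]
width: 47.2
gripper_force: 96.3
```

{"fn": "carry_out", "kwargs": {
  "deltas": [0,0,0,0,0,0.001,1,0,0,0,0,0,0,1]
}}

```text
clock: 29.8
eef_pos: [631.1, 112.5, 68.2]
tool_rot: [3.141, -0.0, 0.125]
force: [-4.8, -1.0, 14.6]
width: 46.9
gripper_force: 96.6
```

{"fn": "carry_out", "kwargs": {
  "deltas": [0,0,0,0,0,-0.002,-1,0,0,0,0,0,0,-1,0,0,0,0,0,0,-1,0,0,0,0,0,0,-1,0,0,0,0,0,-0.01,-1,0,0,0,0,0,-0.04,-1,0,0,0,0,0,-0.05,-1,0,0,0,0,0,-0.05,-1]
}}

```text
clock: 30.8
eef_pos: [631.2, 112.5, 220.2]
tool_rot: [3.141, -0.0, 0.125]
force: [1.2, 0.5, -0.3]
width: 85.5
gripper_force: 0.0
```

{"fn": "carry_out", "kwargs": {
  "deltas": [0,0,0,-0.04,0.03,0,-1,0,0,0,-0.04,0.04,0,-1,0,0,0,-0.04,0.05,0,-1,0,0,0,-0.04,0.05,0,-1,0,0,0,-0.02,0.05,0,-1,0,0,0,0,0.05,0,-1,0,0,0,0,0,0,-1]
}}

```text
clock: 31.68
eef_pos: [487.9, -180.5, 219.3]
tool_rot: [3.137, -0.002, 0.118]
force: [0.3, 0.5, -0.1]
width: 85.4
gripper_force: 0.0
```

```bash
cat > f.py <<'E'
from h import *
im={n:ctrl.get_image(n) for n in C}
# overlay: expected rims for a fully nested stack; scene camera shifted by its known bias
x,y,a=631.2,112.5,.125
L=[]
for n,(v0,v1,u0,u1),sh in(("top",(148,223,196,246),(-.5,-1)),("scene",(150,250,232,298),(6,5.7))):
    S=8 if n=="top" else 6.06
    z=cv2.resize(im[n][v0:v1,u0:u1],(400,600),interpolation=cv2.INTER_CUBIC)
    S=np.array([400/(u1-u0),600/(v1-v0)])
    for R,zz in((rect(122,68,34),6),(rect(94,58,58),9),(rect(90,48,82),12)):
        p=(proj(n,place(R,x+sh[0],y+sh[1],a,zz))-[u0,v0]+.5)*S-.5
        for q in p: cv2.circle(z,tuple(int(t) for t in q.round()),3,(255,0,255),-1)
    L.append(z)
cv2.imwrite("pics/fin.png",np.hstack(L)[:,:,::-1])
E
python3 f.py
```

```text
(no output)
```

View pics/fin.png

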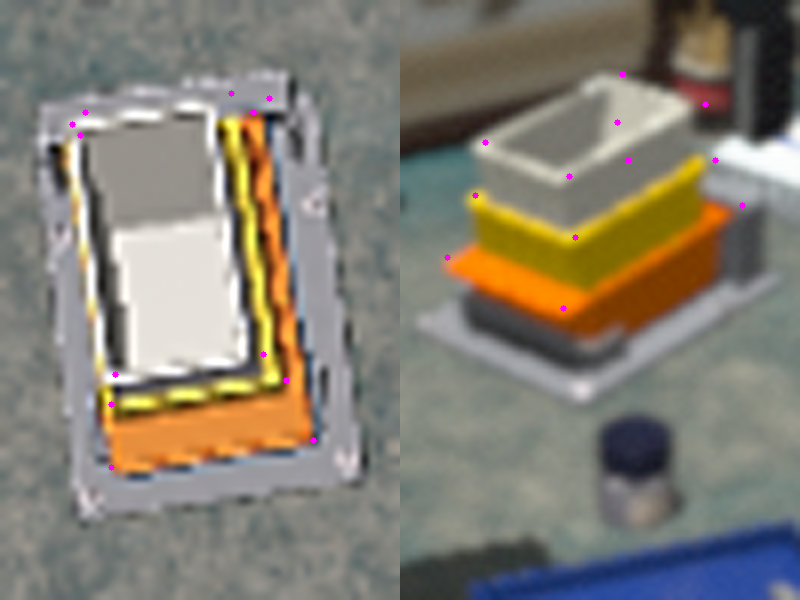

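The final view shows the stack square in the dock. White is a few mm off towards the near left and may not be fully home, since it snagged on the way in. I press its rim down evenly with the half-open fingertips.

```bash
python3 to.py "[(630.5,113.8,219,.125,0),(630.5,113.8,115,.125,0)]"
```

```text
at [ 488.1 -175.3  218.7] [ 3.141e+00 -1.000e-03  1.240e-01] w 85.4 F [-0.2 -0.6  0.3] t 31.77
turn deg [ 0.03 -0.03 -0.04] then shift mm [ 177.3 -269.1   -0.3]
turn deg [0. 0. 0.] then shift mm [  0.  -0. 104.]
```

{"fn": "carry_out", "kwargs": {
  "deltas": [0,0,0,0,-0.05,0,0.1,0,0,0,0.02,-0.05,0,0.1,0,0,0,0.04,-0.05,0,0.1,0,0,0,0.04,-0.05,0,0.1,0,0,0,0.04,-0.04,0,0.1,0,0,0,0.04,-0.03,0,0.1,0,0,0,0,0,0,0.1,0,0,0,0,0,0,0.1]
}}

```text
clock: 32.78
eef_pos: [630.0, 113.4, 217.7]
tool_rot: [3.14, 0.002, 0.127]
force: [-0.3, -0.4, -0.5]
width: 38.4
gripper_force: 0.0
```

```bash
python3 to.py "[(630.5,113.8,105,.125,0)]"
```

```text
at [630.  113.4 217.7] [3.14e+00 2.00e-03 1.27e-01] w 38.4 F [-0.3 -0.4 -0.5] t 32.77
turn deg [0.07 0.1  0.14] then shift mm [  0.5  -0.4 112.7]
```

{"fn": "carry_out", "kwargs": {
  "deltas": [0,0,0,0,0,0.03,0.1,0,0,0,0,0,0.04,0.1,0,0,0,0,0,0.03,0.1,0,0,0,0,0,0.01,0.1,0,0,0,0,0,0,0.1,0,0,0,0,0,0.003,0.1,0,0,0,0,0,0.003,0.1,0,0,0,0,0,0,0.1]
}}

```text
clock: 33.78
eef_pos: [631.4, 112.5, 102.4]
tool_rot: [3.141, -0.0, 0.126]
force: [-0.9, 0.1, 0.6]
width: 38.5
gripper_force: 0.0
```

{"fn": "carry_out", "kwargs": {
  "deltas": [0,0,0,0,0,0.002,0.1,0,0,0,0,0,0.002,0.1,0,0,0,0,0,0,0.1]
}}

```text
clock: 34.15
eef_pos: [631.1, 112.4, 97.8]
tool_rot: [3.141, 0.0, 0.125]
force: [0.0, -0.6, -0.6]
width: 38.5
gripper_force: 0.0
```

{"fn": "carry_out", "kwargs": {
  "deltas": [0,0,0,0,-0.0008,0.002,0.1,0,0,0,0,0,0.001,0.1,0,0,0,0,0,0,0.1]
}}

```text
clock: 34.52
eef_pos: [631.1, 113.2, 94.9]
tool_rot: [3.141, 0.0, 0.126]
force: [0.3, 0.3, -0.3]
width: 38.1
gripper_force: 0.0
```

{"fn": "carry_out", "kwargs": {
  "deltas": [0,0,0,0,0,0.001,0.1,0,0,0,0,0,0.001,0.1,0,0,0,0,0,0,0.1]
}}

```text
clock: 34.9
eef_pos: [631.1, 113.2, 93.0]
tool_rot: [3.141, 0.0, 0.125]
force: [0.1, -0.1, 0.5]
width: 38.3
gripper_force: 0.0
```

{"fn": "carry_out", "kwargs": {
  "deltas": [0,0,0,0,0,0.001,0.1,0,0,0,0,0,0.001,0.1,0,0,0,0,0,0,0.1]
}}

```text
clock: 35.28
eef_pos: [631.1, 113.2, 91.0]
tool_rot: [3.141, 0.0, 0.126]
force: [0.5, 1.0, -0.1]
width: 38.6
gripper_force: 0.0
```

{"fn": "carry_out", "kwargs": {
  "deltas": [0,0,0,0,0,0.001,0.1,0,0,0,0,0,0.001,0.1,0,0,0,0,0,0,0.1]
}}

```text
clock: 35.65
eef_pos: [631.1, 113.2, 88.9]
tool_rot: [3.141, 0.0, 0.126]
force: [0.3, -0.2, -0.2]
width: 38.5
gripper_force: 0.0
```

{"fn": "carry_out", "kwargs": {
  "deltas": [0,0,0,0,0,0.001,0.1,0,0,0,0,0,0.001,0.1,0,0,0,0,0,0,0.1]
}}

```text
clock: 36.02
eef_pos: [631.1, 113.2, 87.0]
tool_rot: [3.141, 0.0, 0.125]
force: [-1.4, -0.1, -0.4]
width: 38.4
gripper_force: 0.0
```

{"fn": "carry_out", "kwargs": {
  "deltas": [0,0,0,0,0,0.001,0.1,0,0,0,0,0,0.001,0.1,0,0,0,0,0,0,0.1]
}}

```text
clock: 36.4
eef_pos: [631.3, 113.2, 85.3]
tool_rot: [3.141, -0.0, 0.126]
force: [-1.2, -0.3, 2.1]
width: 38.5
gripper_force: 1.3
```

{"fn": "carry_out", "kwargs": {
  "deltas": [0,0,0,0,0,0.001,0.1,0,0,0,0,0,0.001,0.1,0,0,0,0,0,0.001,0.1,0,0,0,0,0,0,0.1]
}}

```text
clock: 36.9
eef_pos: [631.6, 113.9, 84.8]
tool_rot: [-3.141, -0.002, 0.126]
force: [-5.7, -0.2, 18.2]
width: 38.5
gripper_force: 9.3
```

{"fn": "carry_out", "kwargs": {
  "deltas": [0,0,0,0,0,0.001,0.1,0,0,0,0,0,0.001,0.1,0,0,0,0,0,0,0.1]
}}

```text
clock: 37.28
eef_pos: [631.9, 114.5, 84.6]
tool_rot: [-3.14, -0.003, 0.126]
force: [-8.5, -0.3, 29.1]
width: 38.7
gripper_force: 14.5
```

{"fn": "carry_out", "kwargs": {
  "deltas": [0,0,0,0,0,-0.02,0.1,0,0,0,0,0,-0.04,0.1,0,0,0,-0.05,-0.006,0,0.1,0,0,0,-0.05,-0.006,0,0.1,0,0,0,-0.05,-0.006,0,0.1,0,0,0,-0.048,-0.007,0.02,0.1,0,0,0,0,0,0.04,0.1,0,0,0,0,0,0.04,0.1,0,0,0,0,0,0.03,0.1,0,0,0,0,0,0.006,0.1,0,0,0,0,0,0,0.1]
}}

```text
clock: 38.65
eef_pos: [428.3, 114.7, 19.2]
tool_rot: [-3.138, 0.012, 0.124]
force: [0.6, -0.0, -0.4]
width: 38.8
gripper_force: 0.0
```

{"fn": "carry_out", "kwargs": {
  "deltas": [0,0,0,0,0,0.002,0.1,0,0,0,0,0,0.002,0.1,0,0,0,0,0,0.001,0.1,0,0,0,0,0,0,0.1]
}}

```text
clock: 39.15
eef_pos: [428.2, 114.7, 14.7]
tool_rot: [-3.137, 0.011, 0.125]
force: [0.1, -0.2, -0.1]
width: 38.3
gripper_force: 0.0
```

{"fn": "carry_out", "kwargs": {
  "deltas": [0,0,0,0,0,0.004,0.1,0,0,0,0,0,0.004,0.1,0,0,0,0,0,0.004,0.1,0,0,0,0,0,0,0.1]
}}

```text
clock: 39.65
eef_pos: [428.0, 114.8, 2.5]
tool_rot: [-3.137, 0.012, 0.124]
force: [-0.6, 0.7, 0.5]
width: 39.0
gripper_force: 0.0
```

{"fn": "carry_out", "kwargs": {
  "deltas": [0,0,0,0,0,0.002,0.1,0,0,0,0,0,0.002,0.1,0,0,0,0,0,0,0.1]
}}

```text
clock: 40.02
eef_pos: [428.2, 114.8, -1.1]
tool_rot: [-3.137, 0.011, 0.124]
force: [0.1, -0.8, 3.6]
width: 38.5
gripper_force: 1.9
```

{"fn": "carry_out", "kwargs": {
  "deltas": [0,0,0,0,0,-0.02,1,0,0,0,0,0,-0.05,1,0,0,0,0,0,-0.05,1,0,0,0,0.02,0,-0.02,1,0,0,0,0.045,0.007,0,1,0,0,0,0.045,0.008,0,1,0,0,0,0.045,0.008,0,1,0,0,0,0,0,0,1,0,0,0,0,0,0,1]
}}

```text
clock: 41.15
eef_pos: [585.1, 110.7, 136.2]
tool_rot: [-3.137, 0.013, 0.124]
force: [-0.0, -0.1, 0.3]
width: 0.1
gripper_force: 0.0
```

```bash
python3 to.py "[(586.5,108,98,.125,0),(673,119,98,.125,0)]"
```

```text
at [585.1 110.7 136.2] [-3.137  0.013  0.124] w 0.1 F [-0.  -0.1  0.3] t 41.15
turn deg [-0.29  0.76 -0.04] then shift mm [ 1.1  2.8 38.2]
turn deg [0. 0. 0.] then shift mm [87.2 -0.1 -0. ]
```

{"fn": "carry_out", "kwargs": {
  "deltas": [-0.3,0.75,0,0.001,0.003,0.018,1,0,0,0,0,0,0.018,1,0,0,0,0,0,0,1,0,0,0,0,0,0.002,1,0,0,0,0,0,0.002,1,0,0,0,0,0,0,1]
}}

```text
clock: 41.9
eef_pos: [587.6, 108.0, 96.9]
tool_rot: [3.141, -0.002, 0.125]
force: [-0.4, -0.1, -0.2]
width: -0.2
gripper_force: 0.0
```

{"fn": "carry_out", "kwargs": {
  "deltas": [0,0,0,0,0,0.001,1,0,0,0,0,0,0.001,1,0,0,0,0,0,0,1]
}}

```text
clock: 42.28
eef_pos: [587.5, 108.0, 94.7]
tool_rot: [3.141, -0.002, 0.125]
force: [0.1, -0.6, -0.1]
width: 0.3
gripper_force: 0.0
```

{"fn": "carry_out", "kwargs": {
  "deltas": [0,0,0,0,0,0.001,1,0,0,0,0,0,0.001,1,0,0,0,0,0,0,1]
}}

```text
clock: 42.65
eef_pos: [587.6, 108.0, 93.3]
tool_rot: [3.141, -0.002, 0.125]
force: [-0.9, 0.9, 4.6]
width: -0.2
gripper_force: 2.5
```

{"fn": "carry_out", "kwargs": {
  "deltas": [0,0,0,0,0,-0.012,1,0,0,0,0.043,0,0,1,0,0,0,0.0425,0,0,1,0,0,0,0,0,0.006,1,0,0,0,0,0,0.004,1,0,0,0,0,0,0,1]
}}

```text
clock: 43.4
eef_pos: [670.8, 118.5, 94.4]
tool_rot: [3.141, 0.0, 0.124]
force: [0.5, -0.3, 0.3]
width: -0.1
gripper_force: 0.0
```

{"fn": "carry_out", "kwargs": {
  "deltas": [0,0,0,0,0,0.001,1,0,0,0,0,0,0.001,1,0,0,0,0,0,0,1]
}}

```text
clock: 43.78
eef_pos: [672.5, 118.7, 93.4]
tool_rot: [3.141, -0.003, 0.125]
force: [-0.1, -0.7, 2.1]
width: -0.2
gripper_force: 1.1
```

{"fn": "carry_out", "kwargs": {
  "deltas": [0,0,0,0,0,-0.02,1,0,0,0,0,0,-0.05,1,0,0,0,0,0,-0.05,1,0,0,0,0,0,0,1,0,0,0,0,0,0,1]
}}

```text
clock: 44.4
eef_pos: [671.8, 118.8, 213.4]
tool_rot: [-3.142, -0.002, 0.125]
force: [0.3, 0.0, -1.3]
width: -0.1
gripper_force: 0.0
```

```bash
python3 -c "
from cell import ctrl
print(ctrl.finish_job())"
```

```text
the job is handed in; nothing more can be done
None
```

I handed the job in at about 44 s: the orange tub is hooked under the lip and flat in the dock, with yellow and white nested in it. White snagged on yellow's rim going in (about 33 N), but touching both ends of its rim afterwards put it level and fully home. I got no verdict back from the hand-in.

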